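# Pry open the storage tin and stow the fish tin

## Robot

A 6-joint arm with a two-finger parallel gripper is mounted at the origin on a cart in front of the work surface, level with it; the furniture and walls round the work are solid. World frame = base frame: x ahead of the robot, y to its left, z up, the work surface at z = 0. Lengths are in m, angles in rad, forces in N, time in s.
With the tool pointing down it reaches from about 0.275 to 0.75 m from the base axis. Payload 10.2 kg.
Tool frame: the origin (TCP) lies at the very end of the fingers, on their centre line; the grasp point (between the pads) lies 19 mm behind it (env.pinch_z is the distance from the TCP to the grasp point, in m); z points along the fingers, y is the line along which they close (so a half turn about z gives the same grasp; the last joint's range is limited). The gripper opens to 88 mm and grips with 3 to 60 N. Pads are 18 mm wide; open, the fingers measure 123 mm over their backs; the gripper's body (75 mm by 187 mm) begins 45 mm behind the grasp point.
Start: joints at [-1.52, 0.313, 1.498, -0, 1.331, -0.223], TCP at [0.142, -0.505, 0.239] pointing down, gripper open.
Joint ranges: [-2.94, 2.94], [-0.97, 2.17], [0.19, 2.56], [-1.23, 4.37], [0.02, 3.11], [-2.88, 2.88]. Speed limits (rad/s): [2.39, 2.39, 3.01, 3.14, 3.14, 3.14].

## Interface

Orientations are given as a rotation vector (axis times angle).
In Python, from plant import env gives the robot as it stands.
- The arm moves only by the tool send_rows, never from a script. Its argument "moves" is a list of rows, each a list of 2 entries, a list of its own where there are three numbers: the shift along the world's x, y, z scaled (see below), then the turn, a rotation vector about the world's x, y, z scaled (see below). In form: [[[dx, dy, dz], [wx, wy, wz]], ...]. A call has 1 to 10 rows; each row is the pose to reach, as a shift and turn from the pose commanded when the call began; what a row does not reach only later rows make up. The controller multiplies each number of a shift by 25 cm and each number of a turn by 2 rad. A row lasts 1/10 s, in which the tool goes at most 50 mm and 8.59 degrees, less where a joint would pass 70% of its speed; a pose out of reach is approached as far as the arm can. A call with a number of a shift or a turn outside -1 to 1 is refused whole. A call with a gripper value outside its range is refused whole. "claw" is the gripper command: -1 is fully open, 1 is shut, values between are in proportion, set as the call begins (left out, the last holds). The fingers move at their own pace and stop on an object; the grip force is fixed at half the most. Time passes only in rows, so rows that repeat a pose let the fingers close. It gives the time, the measured TCP pose, the force, the opening and the grip force at its end, in the units of the state.
- env.get_obs(): the state, without advancing time (a new reading comes with each control period).
- env.get_image(name): name is "scene" or "top" or "wrist"; returns a dict with "img" (384x512x3 uint8, red, green, blue), "camera_matrix" (3x3 intrinsics, pixels), "R" (3x3) and "t" (3): a world point X has camera coordinates R X + t; the wrist camera has in their place "hand_eye" (4x4, takes a point from camera to tool coordinates, whose origin is the TCP and whose axes are the flange's). Camera axes: x right, y down, z forward; pixel columns grow to the right and rows downward; lengths in m; the calibration is good to about 2 mm. A picture is of the moment at which its call begins: read the wrist's pose just before it. There is no depth.
- env.finish_job(): hands the job in; it is judged then, once.
The state is a dict: "time_s": time; "joints": joint angles; "qvel": joint speeds; "joint_efforts": joint torques, N m; "eef_pos": TCP position; "ee_rot": TCP orientation; "ft_force": force on the tool from outside, world axes, zero at the start; "wrist_torque": the same for the moment, N m; "finger_gap": finger opening in m; "gripper_force": force on a finger pad.
Only numpy, scipy, OpenCV 4.12 (cv2) and the standard library are available. Lean on these libraries where they do the work, as an engineer would, in place of code of your own. Each camera call takes 0.05 s, during which the arm holds its last target. There are 200 camera calls.

## Task

Take the broad-bladed knife and use its blade to lever up the sunk lid of the white storage box, then swing the lid right back so that it stands open by itself. Put the knife down on the worktop and lower the flat fish tin into the box so that it lies flat on the packs already in there: you cannot know how full the box is, so feel for the contact and let go only then, without dropping it or ramming it down. Leave the mug, the packet and the lemon alone.

Things in the scene. Friction and masses are not known exactly. Their poses are not given: they have to be found in the camera images.
- box: White storage box, fixed to the worktop, 150 (x) x 190 (y) x 95 (z) mm, walls 4 mm. Origin: centre of its underside; z up, x from the front wall to the hinge (rear) wall. The lid lies sunk between the walls: its top 2 mm below the rim, 5 mm thick (underside 7 mm below the rim). Inside, cardboard packs fill the bottom over the full area; their flat top is anywhere from 37 to 58 mm above the worktop; they carry things firmly, but sink if pressed with more than about 25 N.
- box_notch (a point): Middle of the pry opening, at rim height. The lid's front edge has a cut-out 48 mm wide (along box y): there the lid edge stands 24 mm behind the inner face of the front wall, so the opening runs from 12 mm in front of this point to 12 mm behind it. A blade fits in only slanting down towards the hinge; some 30 mm below the rim is always free of packs under it.
- box_hinge (a point): Middle of the lid's hinge axis (along box y), at rim height on the rear wall, 73 mm behind the box centre. The lid reaches 144 mm from it towards the front wall, 120 mm at the cut-out.
- box_mouth (a point): Centre of the box's mouth, at rim height (95 mm); the inside measures 142 (box x) x 182 (box y) mm.
- lid (a joint): Lid angle: 0 shut, grows as the front edge swings up, to 1.9 rad (leaning back, stop); upright at 1.57. A stiff hinge (about 0.13 N m of friction, lid 120 g) keeps the lid wherever it is left.
- knife_grip (a point): Point in the wooden handle of the knife, half-way up, 30 mm behind the handle's blade end. Axes: x along the knife to the blade tip, z up while it lies. Handle 95 long x 20 wide x 24 high mm, it reaches 65 mm behind this point; flat steel blade 105 mm long, 22 wide, 2.5 thick, lying level with the handle's middle (12 mm above the worktop). 90 g; starts lying on the worktop.
- knife_tip (a point): Tip of the knife's blade (rounded end), 134 mm ahead of knife_grip; axes as there.
- fish_tin_mid (a point): Centre of the flat closed fish tin, 63 (x) x 105 (y) x 26 (z) mm, half-way up (13 mm above its underside), about 0.15 kg; starts lying flat on the worktop. Grasp it across its 63 mm.
- mug: Striped mug, bystander, 86x120x101 mm; origin at the centre of its underside.
- packet: Purple card packet, bystander, 47x80x118 mm; origin at the centre of its underside.
- fruit: Lemon, bystander, 71x53x51 mm; origin at the centre of its underside.
Not all that is in view belongs to the job. Leave any red look-alike of the part that bears knife_grip alone.

How it is judged:
By the outcome, as a careful person would: the job done as asked, in the order asked, and still so for the second after the job is handed in, with the robot touching nothing.
It also fails if it takes over 72 s, if anything falls off the work surface, if the arm or the gripper's body presses on something with over 40 N, if the wrist force passes 120 N, or if a joint passes its speed limit or range.

## Working session

There is one attempt and no reset: what is moved stays moved. The work goes in short steps, Python scripts to look and compute and a tool call to move; the robot and the scene stay as the last step left them, time stands still between calls to the robot, and variables do not carry over. Pictures are saved under pics/ and viewed, at most 10 in all, crops included, and the job is handed in when it is done.

Besides the shell and the picture viewer there is one more tool, called after "Emit:" as name(argument=value, ...), one argument or row to a line, values as JSON. send_rows: Moves the arm, as the interface text tells. Shifts and turns lie within -1 to 1; 1 stands for 25 cm of shift or 2 rad of turn. Its arguments: {"type":"object","properties":{"moves":{"type":"array","items":{"type":"array"}},"claw":{"type":"number"}},"required":["moves"]}

```bash
ls; mkdir -p pics; python3 - <<'E'
from plant import env
import cv2,numpy as np
o=env.get_obs(); print({k:np.round(v,3).tolist() for k,v in o.items()}, env.pinch_z)
for n in ["scene","top"]:
    d=env.get_image(n); cv2.imwrite(f"pics/{n}1.png",cv2.resize(d["img"][:,:,::-1],(800,600),interpolation=cv2.INTER_CUBIC))
    print(n,d["camera_matrix"].tolist(),np.round(d["R"],4).tolist(),np.round(d["t"],4).tolist())
d=env.get_image("wrist");print(np.round(d["hand_eye"],4).tolist())
E
```

```text
pics
{'time_s': 0.0, 'joints': [-1.52, 0.313, 1.498, 0.0, 1.331, -0.223], 'qvel': [-0.001, -0.0, -0.001, -0.002, 0.001, 0.001], 'joint_efforts': [0.001, -40.221, -25.227, 0.069, 0.035, -0.0], 'eef_pos': [0.142, -0.505, 0.238], 'ee_rot': [-3.111, -0.429, -0.0], 'ft_force': [0.016, 0.143, 0.546], 'wrist_torque': [-0.014, -0.041, -0.035], 'gripper_force': 0.0, 'finger_gap': 0.088} 0.0187
scene [[355.2338844014767, 0.0, 255.07435560258722], [0.0, 355.2338844014767, 194.73814341376368], [0.0, 0.0, 1.0]] [[0.6486, -0.7611, 0.0091], [-0.5844, -0.5056, -0.6347], [0.4876, 0.4064, -0.7727]] [-0.4509, 0.3161, 1.376]
top [[442.10125534046307, 0.0, 259.2275541700215], [0.0, 442.10125534046307, 186.6611560515492], [0.0, 0.0, 1.0]] [[-0.0924, -0.9957, 0.0007], [-0.9737, 0.0902, -0.2091], [0.2081, -0.02, -0.9779]] [-0.0676, 0.5912, 1.4303]
[[-0.0004, -0.9488, -0.316, 0.0826], [1.0, -0.0005, 0.0001, 0.0], [-0.0003, -0.316, 0.9488, -0.1466], [0.0, 0.0, 0.0, 1.0]]
```

View pics/scene1.png

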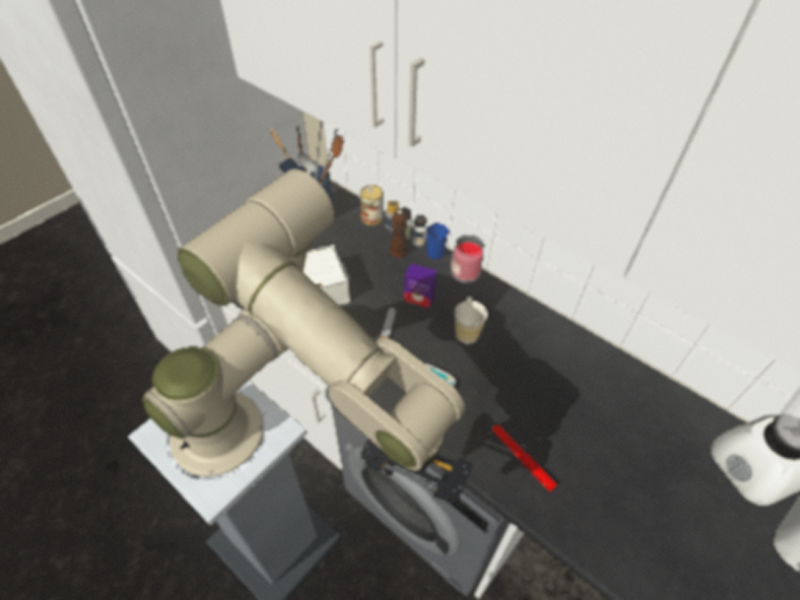

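View pics/top1.png

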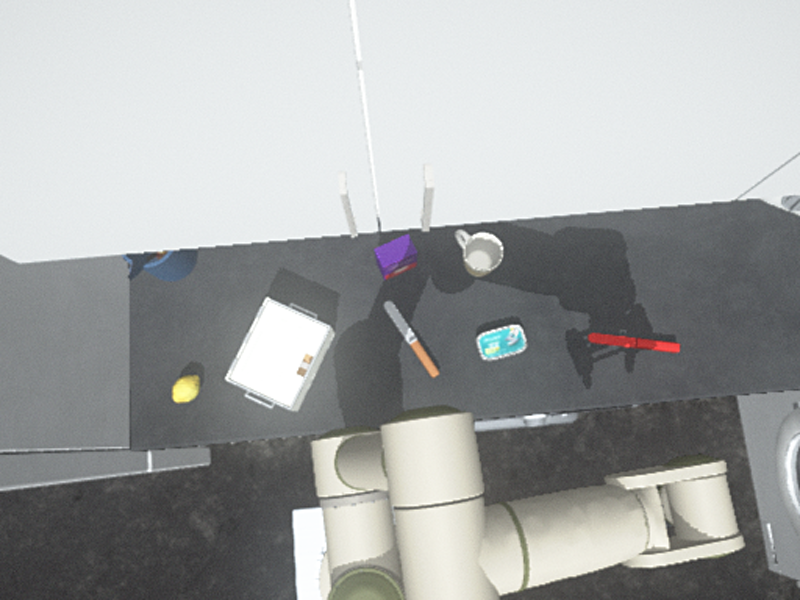

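The top view shows the box at (280,355) with its pry notch (brown packs showing) at (305,365), so the front wall faces right. The knife runs from tip (388,303) to handle end (435,375). The tin is at (501,342), the red decoy at (635,342), the lemon at (186,388), the packet at (397,255) and the mug at (482,255).

```bash
cat > h.py <<'E'
from plant import env
import cv2,numpy as np
from scipy.spatial.transform import Rotation as Rn
def cam(n):
    o=env.get_obs(); d=env.get_image(n); K=d["camera_matrix"]
    if n=="wrist":
        T=np.eye(4);T[:3,:3]=Rn.from_rotvec(o["ee_rot"]).as_matrix();T[:3,3]=o["eef_pos"]
        M=T@d["hand_eye"]; R=M[:3,:3].T; t=-R@M[:3,3]
    else: R,t=d["R"],d["t"]
    return d["img"],np.array(K),np.array(R),np.array(t)
def ray(c,p):
    _,K,R,t=c; return -R.T@t, R.T@np.linalg.inv(K)@np.array([p[0],p[1],1.])
def atz(c,p,z):
    C,v=ray(c,p); return C+v*(z-C[2])/v[2]
def proj(c,X):
    _,K,R,t=c; q=K@(R@np.array(X)+t); return q[:2]/q[2]
def tri(cs,ps):
    A=[];b=[]
    for c,p in zip(cs,ps):
        C,v=ray(c,p);v=v/np.linalg.norm(v);P=np.eye(3)-np.outer(v,v);A.append(P);b.append(P@C)
    return np.linalg.lstsq(np.vstack(A),np.hstack(b),rcond=None)[0]
E
python3 - <<'E'
from h import *
import pickle
c=cam("top"); pickle.dump(c,open("top.pkl","wb"))
s=512/800
def P(x,y,z): return np.round(atz(c,(x*s,y*s),z)[:2],3)
print("box",[P(*p,.095) for p in [(270,298),(333,327),(293,410),(228,378)]])
print("notch",P(305,365,.09),"tip",P(388,303,.012),"end",P(435,375,.02),"tin",P(501,342,.026))
print("lemon",P(186,388,.025),"packet",P(397,268,0),"mug",P(482,255,.05),"red",P(600,340,.02),P(680,347,.02))
i=c[0][170:280,130:350][:,:,::-1]
cv2.imwrite("pics/top2.png",cv2.resize(i,(800,400),interpolation=cv2.INTER_CUBIC))
o=env.get_obs();print(Rn.from_rotvec(o["ee_rot"]).as_matrix().round(3).tolist())
E
```

```text
box [array([0.588, 0.164]), array([0.514, 0.036]), array([0.351, 0.129]), array([0.428, 0.258])]
notch [0.441 0.1  ] tip [ 0.571 -0.083] end [ 0.401 -0.17 ] tin [ 0.459 -0.321]
lemon [0.423 0.366] packet [ 0.652 -0.11 ] mug [ 0.652 -0.299] red [ 0.444 -0.538] [ 0.413 -0.71 ]
[[0.963, 0.27, -0.0], [0.27, -0.963, 0.001], [0.0, -0.001, -1.0]]
```

View pics/top2.png

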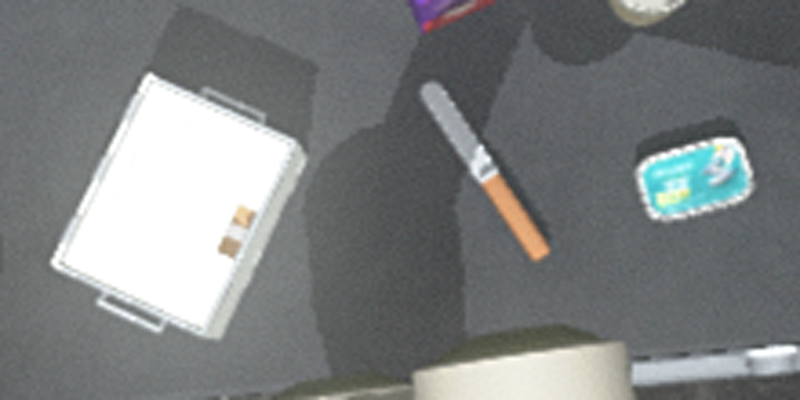

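Box centre is about (0.470,0.147) with its x axis heading about 60°. The knife heads about 27°, with the grip near (0.46,-0.14). Next I move above the knife and look closer with the wrist camera.

Emit:
send_rows(
  moves=[
    [[0.15, 0.15, 0], [0, 0, 0.02]],
    [[0.3, 0.3, 0], [0, 0, 0.05]],
    [[0.45, 0.45, 0], [0, 0, 0.08]],
    [[0.6, 0.6, 0], [0, 0, 0.1]],
    [[0.75, 0.75, 0], [0, 0, 0.1]],
    [[0.9, 0.9, 0], [0, 0, 0.1]],
    [[1, 1, 0], [0, 0, 0.1]],
    [[1, 1, 0], [0, 0, 0.1]],
  ],
  claw=-1,
)

```text
time_s: 1.0
eef_pos: [0.3945, -0.2518, 0.2388]
ee_rot: [-3.051, -0.746, -0.001]
ft_force: [-0.2, 0.3, 0.5]
finger_gap: 0.0883
gripper_force: 0.0
```

Emit:
send_rows(
  moves=[
    [[0.1, 0.16, 0], [0, 0, 0]],
    [[0.2, 0.32, 0], [0, 0, 0]],
    [[0.27, 0.46, 0], [0, 0, 0]],
    [[0.27, 0.46, 0], [0, 0, 0]],
    [[0.27, 0.46, 0], [0, 0, 0]],
  ],
)

```text
time_s: 1.5
eef_pos: [0.4593, -0.1406, 0.2386]
ee_rot: [3.053, 0.739, -0.001]
ft_force: [-0.1, -0.9, 0.2]
finger_gap: 0.0883
gripper_force: 0.0
```

```bash
python3 - <<'E'
from h import *
import pickle
o=env.get_obs();print(o["eef_pos"],o["ee_rot"],o["time_s"])
c=cam("wrist"); pickle.dump(c,open("w1.pkl","wb")); t=cam("top"); pickle.dump(t,open("top2.pkl","wb"))
cv2.imwrite("pics/w1.png",cv2.resize(c[0][:,:,::-1],(800,600)))
E
```

```text
[ 0.45931519 -0.14062439  0.23857793] [ 3.05340567e+00  7.38862083e-01 -7.20196598e-04] 1.5
```

View pics/w1.png

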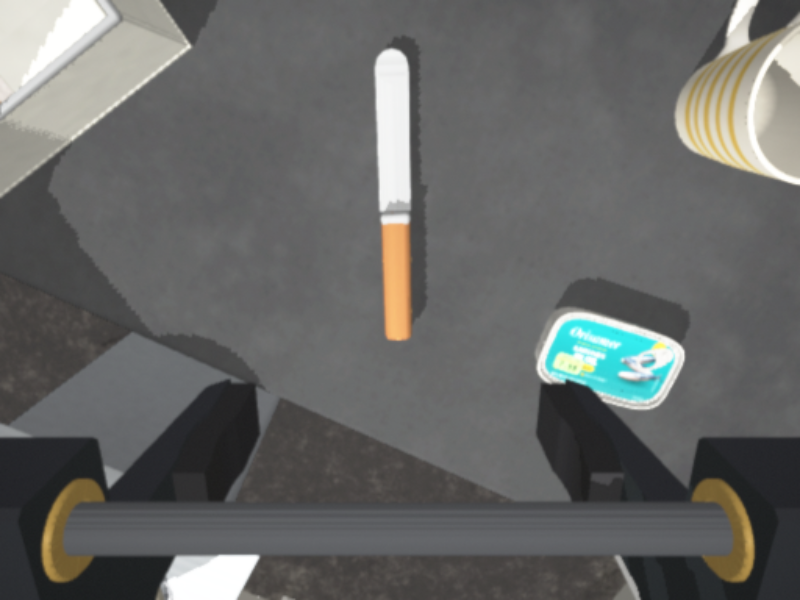

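The wrist view shows the knife tip at (392,48), handle start at (397,220) and handle end at (398,340). The tin is centred near (611,361). The mug is at top right, the box corner at top left.

```bash
python3 - <<'E'
from h import *
import pickle
w=pickle.load(open("w1.pkl","rb"));t=pickle.load(open("top2.pkl","rb"))
s=.64; T=lambda x,y:(130+x*.275,170+y*.275)
for n,a,b,z in [("tip",(392,48),T(428,85),.013),("start",(397,220),T(490,180),.024),("end",(398,340),T(542,255),.022),("tin",(611,361),T(696,177),.026)]:
    p=(a[0]*s,a[1]*s); print(n,tri([w,t],[p,b]).round(4),atz(w,p,z).round(4),atz(t,b,z).round(4))
for n,p in dict(l=(537,365),r=(686,357),tl=(552,315),tr=(672,338),bl=(545,380),br=(655,407)).items(): print(n,atz(w,(p[0]*s,p[1]*s),.026).round(4))
E
```

```text
tip [ 0.5755 -0.0786  0.0085] [ 0.5767 -0.0767  0.013 ] [ 0.5729 -0.0808  0.013 ]
start [ 0.478  -0.1312  0.    ] [ 0.4814 -0.1292  0.024 ] [ 0.4748 -0.1309  0.024 ]
end [ 0.4008 -0.172   0.0188] [ 0.4018 -0.1709  0.022 ] [ 0.4007 -0.1724  0.022 ]
tin [ 0.46   -0.3241  0.0193] [ 0.461  -0.3198  0.026 ] [ 0.4595 -0.3233  0.026 ]
l [ 0.4329 -0.2722  0.026 ]
r [ 0.4893 -0.3677  0.026 ]
tl [ 0.4718 -0.2607  0.026 ]
tr [ 0.4969 -0.3492  0.026 ]
bl [ 0.4251 -0.2842  0.026 ]
br [ 0.4443 -0.3722  0.026 ]
```

Emit:
send_rows(
  moves=[
    [[0, 0, -0.15], [0, 0, 0.01]],
    [[0, 0, -0.3], [0, 0, 0.01]],
    [[0, 0, -0.45], [0, 0, 0.01]],
    [[0, 0, -0.6], [0, 0, 0.01]],
    [[0, 0, -0.75], [0, 0, 0.01]],
    [[0, 0, -0.85], [0, 0, 0.01]],
    [[0, 0, -0.91], [0, 0, 0.01]],
    [[0, 0, -0.94], [0, 0, 0.01]],
    [[0, 0, -0.94], [0, 0, 0.01]],
  ],
)

```text
time_s: 2.5
eef_pos: [0.4589, -0.1412, 0.0033]
ee_rot: [-3.046, -0.765, 0.001]
ft_force: [0.0, 0.9, -0.2]
finger_gap: 0.0881
gripper_force: 0.0
```

Emit:
send_rows(
  moves=[
    [[0, 0, 0], [0, 0, 0]],
    [[0, 0, 0], [0, 0, 0]],
    [[0, 0, 0], [0, 0, 0]],
    [[0, 0, 0], [0, 0, 0]],
    [[0, 0, 0], [0, 0, 0]],
    [[0, 0, 0], [0, 0, 0]],
    [[0, 0, 0], [0, 0, 0]],
    [[0, 0, 0], [0, 0, 0]],
  ],
  claw=1,
)

```text
time_s: 3.3
eef_pos: [0.4594, -0.1404, 0.0037]
ee_rot: [-3.046, -0.768, 0.0]
ft_force: [-0.1, 0.2, -0.4]
finger_gap: 0.0263
gripper_force: 0.0
```

Emit:
send_rows(
  moves=[
    [[0, 0, 0], [0, 0, 0]],
    [[0, 0, 0], [0, 0, 0]],
    [[0, 0, 0], [0, 0, 0]],
    [[0, 0, 0], [0, 0, 0]],
  ],
)

```text
time_s: 3.7
eef_pos: [0.4594, -0.1404, 0.0037]
ee_rot: [-3.046, -0.768, 0.0]
ft_force: [-1.4, 0.3, -0.2]
finger_gap: 0.02
gripper_force: 30.0
```

Emit:
send_rows(
  moves=[
    [[0, 0, 0.1], [0, 0, 0]],
    [[0, 0, 0.25], [0, 0, 0]],
    [[0, 0, 0.45], [0, 0, 0]],
    [[0, 0, 0.65], [0, 0, 0.05]],
    [[0.01, 0.1, 0.85], [0, 0, 0.1]],
    [[0.03, 0.25, 0.98], [0, 0, 0.17]],
    [[0.05, 0.4, 0.98], [0, 0, 0.23]],
    [[0.064, 0.55, 0.98], [0, 0, 0.277]],
    [[0.064, 0.632, 0.98], [0, 0, 0.277]],
    [[0.064, 0.632, 0.98], [0, 0, 0.277]],
  ],
)

```text
time_s: 4.7
eef_pos: [0.4752, 0.0195, 0.2487]
ee_rot: [-2.717, -1.576, 0.0]
ft_force: [0.1, 0.7, -1.4]
finger_gap: 0.0201
gripper_force: 30.0
```

```bash
python3 - <<'E'
from h import *
import pickle
o=env.get_obs();print({k:np.round(v,3).tolist() for k,v in o.items()})
c=cam("wrist"); pickle.dump(c,open("w2.pkl","wb"))
cv2.imwrite("pics/w2.png",cv2.resize(c[0][:,:,::-1],(800,600)))
E
```

```text
{'time_s': 4.7, 'joints': [-0.206, 0.196, 1.623, 0.0, 1.323, 0.314], 'qvel': [-0.062, 0.007, -0.003, -0.017, -0.006, -0.041], 'joint_efforts': [2.154, -35.399, -25.536, 0.259, 0.02, 0.374], 'eef_pos': [0.475, 0.02, 0.249], 'ee_rot': [-2.717, -1.576, 0.0], 'ft_force': [0.1, 0.737, -1.404], 'wrist_torque': [-0.036, -0.018, 0.022], 'gripper_force': 29.978, 'finger_gap': 0.02}
```

View pics/w2.png

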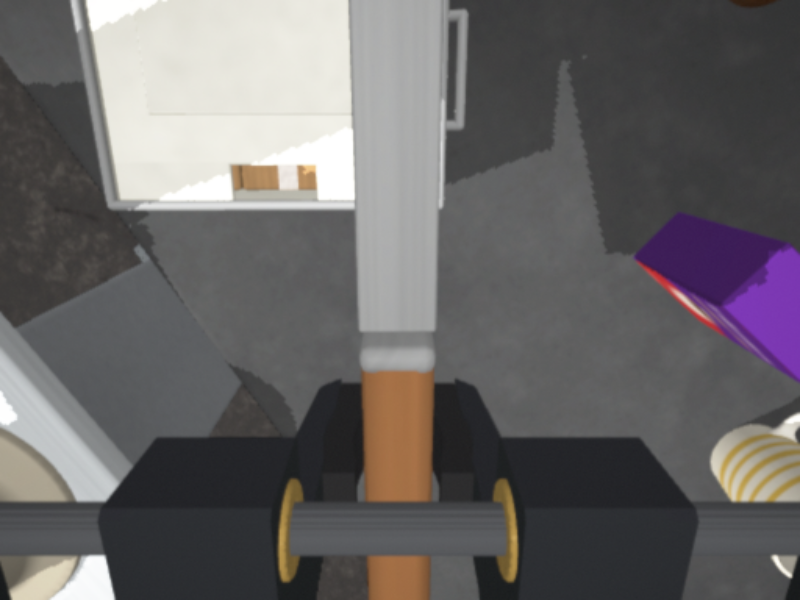

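The knife is held straight. The notch opening spans x 231–317 px, with the lid edge at y≈164 and the inner rim edge at y≈201. The rim's front outer corners are (110,209) and (443,208).

```bash
python3 - <<'E'
from h import *
import pickle
w=pickle.load(open("w2.pkl","rb"));t=pickle.load(open("top.pkl","rb"))
s=.64; T=lambda x,y:(130+x*.275,170+y*.275)
W=lambda x,y,z:atz(w,(x*s,y*s),z)
L,R=W(110,209,.095),W(443,208,.095); print("corners",L.round(4),R.round(4),np.linalg.norm(L-R))
print("tri",tri([w,t],[(110*s,209*s),T(212,338)]).round(4),tri([w,t],[(443*s,208*s),T(303,150)]).round(4))
a,b=W(231,164,.093),W(317,164,.093);c,d=W(233,201,.095),W(318,201,.095)
print(a,b,c,d); print(np.degrees(np.arctan2(*(L-R)[1::-1])),np.degrees(np.arctan2(*(a-b)[1::-1])))
n=(a+b+c+d)/4; print("notch",n.round(4), "half", np.linalg.norm((a+b-c-d)[:2]/2))
print("mid front outer",((L+R)/2).round(4))
print("top corners",[atz(t,T(*p),.095)[:2].round(4) for p in [(212,338),(303,150),(150,73),(54,265)]])
E
```

```text
corners [0.3539 0.1361 0.095 ] [0.5184 0.0424 0.095 ] 0.18932307186813696
tri [0.3495 0.1327 0.0862] [0.5164 0.0376 0.0559]
[0.42741398 0.12230501 0.093     ] [0.46900325 0.09847736 0.093     ] [0.41715997 0.10498467 0.095     ] [0.4588935  0.08107205 0.095     ]
150.35823633952256 150.19040783671454
notch [0.4431 0.1017 0.094 ] half 0.020128044732808794
mid front outer [0.4361 0.0893 0.095 ]
top corners [array([0.349 , 0.1266]), array([0.5076, 0.0355]), array([0.5908, 0.1685]), array([0.4255, 0.2618])]
```

Emit:
send_rows(
  moves=[
    [[-0.1, -0.02, 0], [-0.05, 0.028, 0]],
    [[-0.2, -0.05, 0], [-0.1, 0.057, 0]],
    [[-0.3, -0.08, 0], [-0.15, 0.086, 0]],
    [[-0.37, -0.096, 0], [-0.2, 0.115, 0]],
    [[-0.37, -0.096, 0], [-0.25, 0.143, 0]],
    [[-0.37, -0.096, -0.05], [-0.3, 0.172, 0]],
    [[-0.37, -0.096, -0.12], [-0.341, 0.195, 0]],
    [[-0.37, -0.096, -0.18], [-0.341, 0.195, 0]],
    [[-0.37, -0.096, -0.18], [-0.341, 0.195, 0]],
  ],
)

```text
time_s: 5.65
eef_pos: [0.3824, -0.007, 0.2021]
ee_rot: [2.247, 1.299, -0.931]
ft_force: [-0.4, -0.4, -1.4]
finger_gap: 0.0197
gripper_force: 30.0
```

```bash
cat >> h.py <<'E'
u=np.array([.4955,.8686,0]);v=np.array([-.8686,.4955,0]);I=np.array([.4380,.0930,.095])
def tip():
    o=env.get_obs();R=Rn.from_rotvec(o["ee_rot"]).as_matrix();p=o["eef_pos"]+R@[.132,0,-.0083]
    q=p-I; return np.round([q@u*1e3,q@v*1e3,q[2]*1e3,np.degrees(np.arcsin(-R[2,0])),np.degrees(np.arcsin(R[2,1]))],1),np.round(o["joints"],2),o["eef_pos"].round(4)
E
python3 - <<'E'
from h import *
import pickle
print(*tip())
c=cam("wrist"); s=cam("scene");pickle.dump((c,s),open("w3.pkl","wb"))
a=cv2.resize(c[0][:,:,::-1],(480,360))
x,y=proj(s,I).astype(int); print(x,y)
b=cv2.resize(s[0][max(y-45,0):y+45,x-60:x+60,::-1],(480,360),interpolation=cv2.INTER_CUBIC)
cv2.imwrite("pics/w3.png",cv2.resize(c[0][:,:,::-1],(800,600)));cv2.imwrite("pics/s3.png",b)
E
```

```text
[-15.2  -1.6  19.7  45.   -0.1] [ 0.06  0.36  1.74 -0.63  1.55  0.77] [ 0.3824 -0.007   0.2021]
200 183
```

View pics/w3.png

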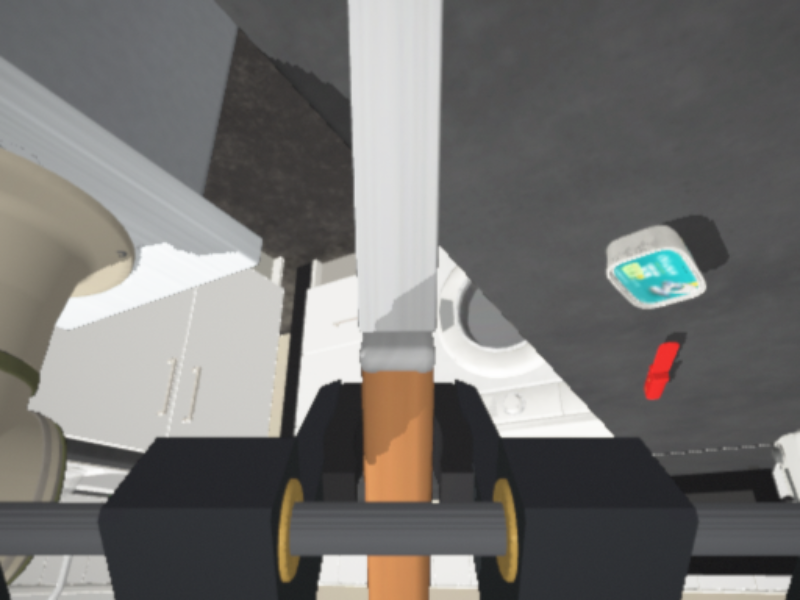

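Reach is fine at a 45° tilt, but this wrist view only shows the blade root, not the tip. I check the tip in the fixed cameras.

```bash
python3 - <<'E'
from h import *
import pickle
s=cam("scene");t=cam("top");out=[]
for c in (t,s):
    x,y=proj(c,I+.02*u).astype(int); print(x,y)
    h=37 if c is t else 30; w=h*2//3
    out.append(cv2.resize(c[0][y-h:y+h,x-w:x+w,::-1],(400,600),interpolation=cv2.INTER_CUBIC)); 
    sc=600/(2*h)
    for n,X in dict(I=I,tip=I-.0152*u-.0016*v+[0,0,.0197]).items():
        print(n,(proj(c,X)-[x-w,y-h])*sc)
cv2.imwrite("pics/ts.png",np.hstack(out))
E
```

```text
191 231
I [243.77459462 325.46866758]
tip [273.51282563 332.54044946]
199 180
I [219.63013194 339.62756222]
tip [227.07059322 333.67511509]
```

View pics/ts.png

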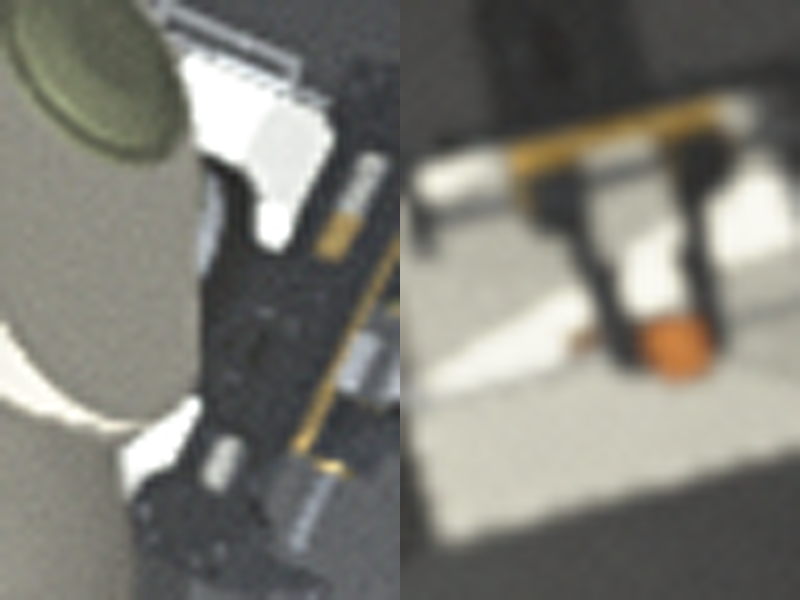

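Emit:
send_rows(
  moves=[
    [[0.02, 0.04, -0.035], [0, 0, 0]],
    [[0.044, 0.085, -0.075], [0, 0, 0]],
    [[0.044, 0.085, -0.075], [0, 0, 0]],
  ],
)

```text
time_s: 6.15
eef_pos: [0.3943, 0.0157, 0.1841]
ee_rot: [2.245, 1.299, -0.928]
ft_force: [0.3, 0.1, -0.7]
finger_gap: 0.0197
gripper_force: 30.0
```

```bash
python3 - <<'E'
from h import *
print(*tip(),env.get_obs()["ft_force"])
E
```

```text
[10.4 -0.7  1.7 45.   0.1] [ 0.11  0.42  1.71 -0.61  1.55  0.81] [0.3943 0.0157 0.1841] [ 0.31159314  0.0583182  -0.73457062]
```

Emit:
send_rows(
  moves=[
    [[0.01, 0.017, -0.02], [0, 0, 0]],
    [[0.02, 0.034, -0.04], [0, 0, 0]],
    [[0.02, 0.034, -0.04], [0, 0, 0]],
  ],
)

```text
time_s: 6.45
eef_pos: [0.399, 0.0236, 0.1745]
ee_rot: [2.245, 1.298, -0.929]
ft_force: [0.0, 0.2, -1.7]
finger_gap: 0.0198
gripper_force: 30.0
```

Emit:
send_rows(
  moves=[
    [[0.01, 0.017, -0.02], [0, 0, 0]],
    [[0.02, 0.034, -0.04], [0, 0, 0]],
    [[0.02, 0.034, -0.04], [0, 0, 0]],
  ],
)

```text
time_s: 6.75
eef_pos: [0.404, 0.0322, 0.1643]
ee_rot: [2.245, 1.298, -0.929]
ft_force: [-0.1, -0.1, 0.5]
finger_gap: 0.0199
gripper_force: 30.0
```

```bash
python3 - <<'E'
from h import *
print(*tip(),env.get_obs()["ft_force"],env.get_obs()["wrist_torque"])
t=cam("top");x,y=proj(t,I+.02*u).astype(int)
a=t[0][y-45:y+30,x-50:x+50,::-1];cv2.imwrite("pics/t4.png",cv2.resize(a,(800,600),interpolation=cv2.INTER_CUBIC))
E
```

```text
[ 29.5  -1.1 -18.2  45.    0.1] [ 0.14  0.48  1.68 -0.6   1.54  0.85] [0.404  0.0322 0.1643] [-0.10632455 -0.06136054  0.5065196 ] [ 0.30301834 -0.20822254  0.02485011]
```

```bash
cat >> h.py <<'E'
def plan(wps,vv=0.):
    o=env.get_obs();R0=Rn.from_rotvec(o["ee_rot"]).as_matrix();out=[]
    for a,z,th in wps:
        th=np.radians(th);d=u*np.cos(th)+[0,0,-np.sin(th)];tz=-u*np.sin(th)+[0,0,-np.cos(th)]
        R=np.c_[d,np.cross(tz,d),tz]
        p=I+u*a/1e3+v*vv/1e3+[0,0,z/1e3]-R@[.132,0,-.0083]
        w=Rn.from_matrix(R@R0.T).as_rotvec()
        print([np.round((p-o["eef_pos"])/.25,3).tolist(),np.round(w/2,3).tolist()],np.round(p,3))
E
python3 - <<'E'
from h import *
plan([(35,-20,38),(40,-21,33),(45,-20,28),(46,-12,25),(47,-5,21)])
E
```

```text
[[-0.011, -0.014, -0.06], [0.054, -0.03, 0.002]] [0.401 0.029 0.15 ]
[[-0.013, -0.017, -0.103], [0.092, -0.051, 0.002]] [0.401 0.028 0.139]
[[-0.013, -0.018, -0.14], [0.129, -0.073, 0.002]] [0.401 0.027 0.13 ]
[[-0.017, -0.024, -0.134], [0.152, -0.086, 0.002]] [0.4   0.026 0.131]
[[-0.021, -0.031, -0.14], [0.182, -0.103, 0.002]] [0.399 0.024 0.13 ]
```

View pics/t4.png

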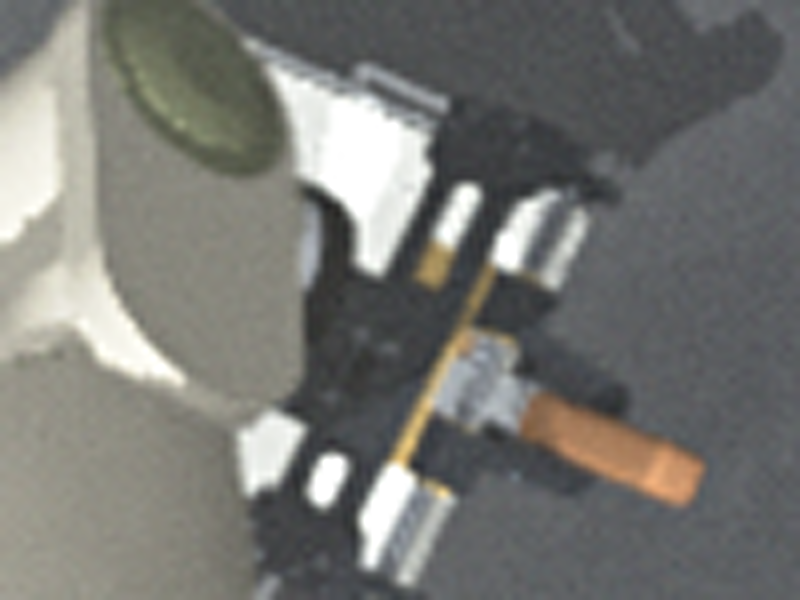

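The top view only shows the gripper and handle, held straight; the notch is hidden. I continue by feel, flattening the blade under the lid.

Emit:
send_rows(
  moves=[
    [[-0.005, -0.007, -0.03], [0.027, -0.015, 0]],
    [[-0.011, -0.014, -0.06], [0.054, -0.03, 0]],
    [[-0.013, -0.017, -0.103], [0.092, -0.051, 0]],
    [[-0.013, -0.018, -0.14], [0.129, -0.073, 0]],
    [[-0.013, -0.018, -0.14], [0.129, -0.073, 0]],
  ],
)

```text
time_s: 7.3
eef_pos: [0.4, 0.0266, 0.13]
ee_rot: [2.455, 1.416, -0.612]
ft_force: [-0.1, 0.5, -2.3]
finger_gap: 0.0198
gripper_force: 30.0
```

```bash
python3 - <<'E'
from h import *
print(*tip(),env.get_obs()["ft_force"],env.get_obs()["wrist_torque"])
plan([(46,-14,25),(47,-8,22),(48,0,18),(49,10,14),(49,20,11),(50,30,8),(50,40,5)])
E
```

```text
[ 43.9  -0.6 -19.6  28.    0. ] [ 0.02  0.37  1.82 -0.44  1.26  0.75] [0.4    0.0266 0.13  ] [-0.10322341  0.52600971 -2.33752168] [ 0.21101603 -0.09841352 -0.00906837]
[[-0.001, -0.002, -0.003], [0.023, -0.013, 0.003]] [0.4   0.026 0.129]
[[-0.004, -0.007, -0.005], [0.045, -0.026, 0.003]] [0.399 0.025 0.129]
[[-0.007, -0.013, -0.009], [0.076, -0.043, 0.003]] [0.398 0.023 0.128]
[[-0.009, -0.016, -0.005], [0.106, -0.061, 0.003]] [0.398 0.023 0.129]
[[-0.011, -0.02, 0.008], [0.129, -0.074, 0.003]] [0.397 0.022 0.132]
[[-0.01, -0.019, 0.021], [0.151, -0.087, 0.003]] [0.397 0.022 0.135]
[[-0.011, -0.02, 0.033], [0.174, -0.1, 0.003]] [0.397 0.022 0.138]
```

Emit:
send_rows(
  moves=[
    [[-0.001, -0.002, -0.003], [0.023, -0.013, 0]],
    [[-0.004, -0.007, -0.005], [0.045, -0.026, 0]],
    [[-0.007, -0.013, -0.009], [0.076, -0.043, 0]],
    [[-0.008, -0.015, -0.007], [0.09, -0.052, 0]],
    [[-0.009, -0.016, -0.005], [0.106, -0.061, 0]],
    [[-0.01, -0.018, 0.002], [0.118, -0.068, 0]],
    [[-0.011, -0.02, 0.008], [0.129, -0.074, 0]],
    [[-0.01, -0.019, 0.021], [0.151, -0.087, 0]],
    [[-0.011, -0.02, 0.033], [0.174, -0.1, 0]],
    [[-0.011, -0.02, 0.033], [0.174, -0.1, 0]],
  ],
)

```text
time_s: 8.3
eef_pos: [0.3979, 0.0218, 0.1387]
ee_rot: [2.681, 1.548, -0.116]
ft_force: [0.2, -0.7, -1.2]
finger_gap: 0.0192
gripper_force: 30.0
```

```bash
python3 - <<'E'
from h import *
print(*tip(),env.get_obs()["ft_force"],env.get_obs()["wrist_torque"])
plan([(52,50,3),(55,60,0),(63,72,0),(73,84,0),(85,95,0),(98,103,0),(112,108,0),(126,110,0),(140,110,0)])
w,s=cam("wrist"),cam("scene")
x,y=proj(s,I+.05*u+[0,0,.03]).astype(int)
cv2.imwrite("pics/5.png",np.hstack([cv2.resize(w[0][:,:,::-1],(400,300)),cv2.resize(s[0][y-38:y+37,x-50:x+50,::-1],(400,300),interpolation=cv2.INTER_CUBIC)]))
E
```

```text
[50.6 -1.1 40.5  5.   0. ] [-0.19  0.18  1.96 -0.1   1.03  0.39] [0.3979 0.0218 0.1387] [ 0.17952295 -0.67209913 -1.19475436] [-0.13593816  0.0396599   0.01704892]
[[0.001, 0.006, 0.02], [0.015, -0.008, 0.003]] [0.398 0.023 0.144]
[[0.008, 0.017, 0.032], [0.038, -0.021, 0.003]] [0.4   0.026 0.147]
[[0.024, 0.045, 0.08], [0.038, -0.021, 0.003]] [0.404 0.033 0.159]
[[0.043, 0.08, 0.128], [0.038, -0.021, 0.003]] [0.409 0.042 0.171]
[[0.067, 0.121, 0.172], [0.038, -0.021, 0.003]] [0.415 0.052 0.182]
[[0.093, 0.166, 0.204], [0.038, -0.021, 0.003]] [0.421 0.063 0.19 ]
[[0.121, 0.215, 0.224], [0.038, -0.021, 0.003]] [0.428 0.076 0.195]
[[0.148, 0.264, 0.232], [0.038, -0.021, 0.003]] [0.435 0.088 0.197]
[[0.176, 0.312, 0.232], [0.038, -0.021, 0.003]] [0.442 0.1   0.197]
```

View pics/5.png

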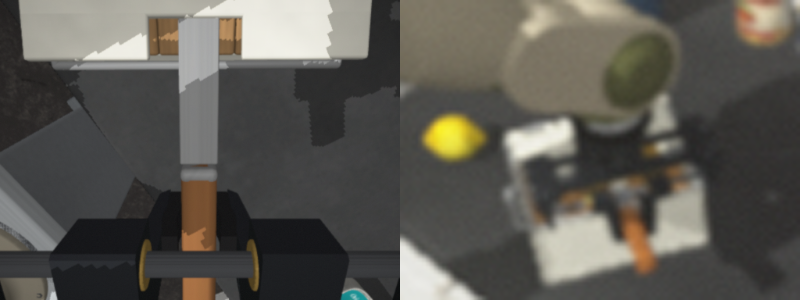

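The wrist view shows the lid raised on the blade, with the notch centred around the blade tip at (200,20). I follow the arc back.

```bash
python3 - <<'E'
from h import *
w=[]
for al in (35,42,50,58,66,74,82,90,98,105):
    a=np.radians(al); w.append((144-102*np.cos(a)-8*np.sin(a),102*np.sin(a)-8*np.cos(a),0 if al>40 else 3))
plan(w)
E
```

```text
[[0.008, 0.018, 0.028], [0.016, -0.009, 0.002]] [0.4   0.027 0.146]
[[0.022, 0.043, 0.042], [0.039, -0.022, 0.002]] [0.404 0.033 0.149]
[[0.041, 0.076, 0.085], [0.039, -0.022, 0.002]] [0.408 0.041 0.16 ]
[[0.063, 0.114, 0.122], [0.039, -0.022, 0.002]] [0.414 0.051 0.169]
[[0.087, 0.156, 0.153], [0.039, -0.022, 0.002]] [0.42  0.061 0.177]
[[0.112, 0.201, 0.176], [0.039, -0.022, 0.002]] [0.426 0.072 0.183]
[[0.139, 0.248, 0.193], [0.039, -0.022, 0.002]] [0.433 0.084 0.187]
[[0.167, 0.297, 0.201], [0.039, -0.022, 0.002]] [0.44  0.096 0.189]
[[0.196, 0.347, 0.201], [0.039, -0.022, 0.002]] [0.447 0.109 0.189]
[[0.22, 0.39, 0.195], [0.039, -0.022, 0.002]] [0.453 0.12  0.187]
```

Emit:
send_rows(
  moves=[
    [[0.004, 0.009, 0.015], [0.008, -0.004, 0]],
    [[0.008, 0.018, 0.028], [0.016, -0.009, 0]],
    [[0.015, 0.03, 0.036], [0.028, -0.015, 0]],
    [[0.022, 0.043, 0.046], [0.039, -0.022, 0]],
    [[0.03, 0.06, 0.065], [0.039, -0.022, 0]],
    [[0.041, 0.076, 0.085], [0.039, -0.022, 0]],
    [[0.052, 0.095, 0.104], [0.039, -0.022, 0]],
    [[0.063, 0.114, 0.122], [0.039, -0.022, 0]],
    [[0.075, 0.135, 0.138], [0.039, -0.022, 0]],
    [[0.087, 0.156, 0.153], [0.039, -0.022, 0]],
  ],
)

```text
time_s: 9.4
eef_pos: [0.4199, 0.0618, 0.1768]
ee_rot: [-2.718, -1.572, -0.002]
ft_force: [-1.4, -2.5, -3.0]
finger_gap: 0.0201
gripper_force: 30.0
```

Emit:
send_rows(
  moves=[
    [[0.013, 0.023, 0.012], [0, 0, 0]],
    [[0.025, 0.045, 0.023], [0, 0, 0]],
    [[0.038, 0.068, 0.032], [0, 0, 0]],
    [[0.052, 0.092, 0.04], [0, 0, 0]],
    [[0.066, 0.116, 0.044], [0, 0, 0]],
    [[0.08, 0.141, 0.048], [0, 0, 0]],
    [[0.095, 0.165, 0.048], [0, 0, 0]],
    [[0.109, 0.191, 0.048], [0, 0, 0]],
    [[0.122, 0.214, 0.045], [0, 0, 0]],
    [[0.133, 0.234, 0.042], [0, 0, 0]],
  ],
)

```text
time_s: 10.4
eef_pos: [0.4531, 0.1203, 0.1868]
ee_rot: [-2.718, -1.572, -0.001]
ft_force: [-3.2, -3.0, -2.0]
finger_gap: 0.0199
gripper_force: 31.1
```

```bash
python3 - <<'E'
from h import *
print(*tip(),env.get_obs()["ft_force"],env.get_obs()["wrist_torque"])
w,s,t=cam("wrist"),cam("scene"),cam("top")
cv2.imwrite("pics/6.png",np.vstack([np.hstack([cv2.resize(w[0][:,:,::-1],(400,300)),cv2.resize(s[0][100:250,100:300,::-1],(400,300))]),np.hstack([cv2.resize(t[0][150:300,100:300,::-1],(400,300)),np.zeros((300,400,3),np.uint8)])]))
E
```

```text
[ 1.631e+02 -1.000e-01  1.003e+02 -1.000e-01 -1.000e-01] [0.01 0.24 1.74 0.   1.16 0.53] [0.4531 0.1203 0.1868] [-3.22344673 -2.98317366 -2.02859324] [-0.81906483  0.57951603  0.00811759]
```

View pics/6.png

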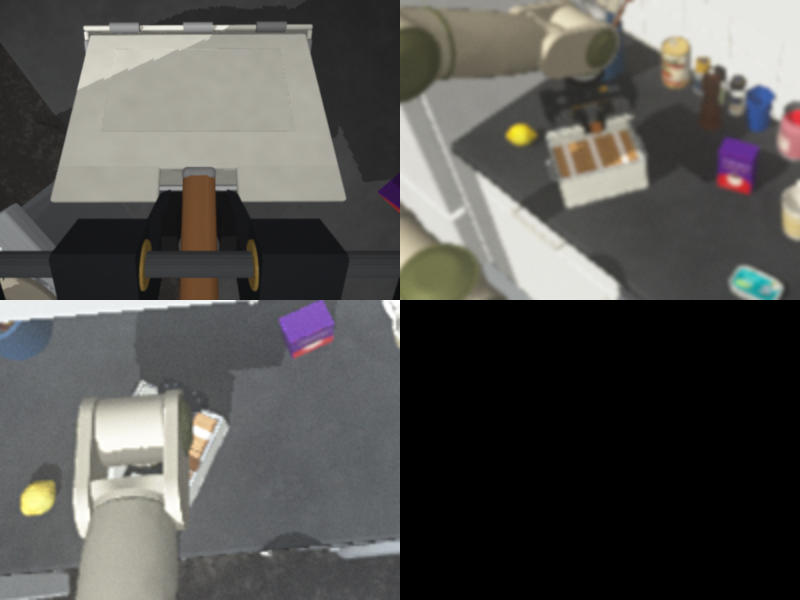

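The wrist view shows the outer face of the lid: hinge at y≈30, free edge at y≈200. That puts the lid at only about 40°. The knife has pitched nose-down in the grip and its blade lies flush along the lid's underside. The hinge holds the lid there, so I withdraw the knife along its axis, set it down, and swing the lid back with the closed fingers.

Emit:
send_rows(
  moves=[
    [[-0.02, -0.035, 0.03], [0, 0, 0]],
    [[-0.06, -0.105, 0.1], [0, 0, 0]],
    [[-0.1, -0.175, 0.17], [0, 0, 0]],
    [[-0.14, -0.245, 0.25], [0, 0, 0]],
    [[-0.17, -0.3, 0.31], [0, 0, 0]],
    [[-0.21, -0.37, 0.36], [0, 0, 0]],
    [[-0.25, -0.44, 0.4], [0, 0, 0]],
    [[-0.25, -0.5, 0.4], [0, 0, 0]],
    [[-0.25, -0.5, 0.4], [0, 0, 0]],
  ],
)

```text
time_s: 11.45
eef_pos: [0.3903, -0.0065, 0.288]
ee_rot: [2.722, 1.569, 0.005]
ft_force: [0.5, -0.3, -0.1]
finger_gap: 0.0197
gripper_force: 30.0
```

```bash
python3 - <<'E'
from h import *
o=env.get_obs();print(o["time_s"],o["eef_pos"],o["ft_force"],o["wrist_torque"])
w,s,t=cam("wrist"),cam("scene"),cam("top")
cv2.imwrite("pics/7.png",np.vstack([np.hstack([cv2.resize(w[0][:,:,::-1],(400,300)),cv2.resize(s[0][100:250,100:300,::-1],(400,300))]),np.hstack([cv2.resize(t[0][150:300,100:300,::-1],(400,300)),cv2.resize(s[0][160:235,170:270,::-1],(400,300))])]))
E
```

```text
11.45 [ 0.39033717 -0.00652342  0.28797387] [ 0.50730218 -0.27518755 -0.10678291] [-0.06953282 -0.00386274  0.02189369]
```

View pics/7.png

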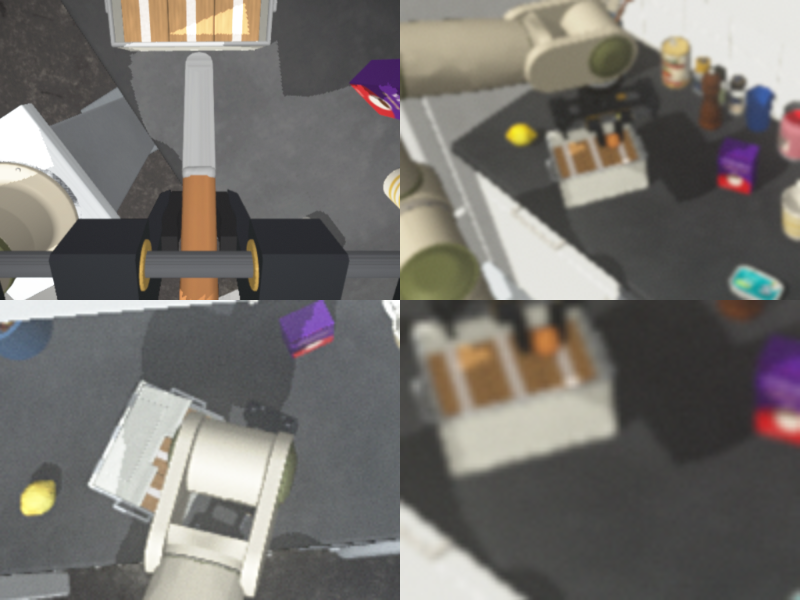

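The top panel shows the lid ajar over the box with packs visible. The wrist panel shows the knife still held, pitched nose-down, tip at about (199,55). I have now used up my pictures, so from here I rely on numbers only. I lay the knife down at its old spot: lowering with the tool vertical lets the worktop turn the blade level again.

Emit:
send_rows(
  moves=[
    [[0.04, -0.08, -0.05], [0, 0, -0.04]],
    [[0.08, -0.16, -0.1], [0, 0, -0.08]],
    [[0.12, -0.24, -0.2], [0, 0, -0.13]],
    [[0.17, -0.34, -0.32], [0, 0, -0.18]],
    [[0.22, -0.44, -0.45], [0, 0, -0.23]],
    [[0.272, -0.54, -0.58], [0, 0, -0.279]],
    [[0.272, -0.54, -0.64], [0, 0, -0.279]],
    [[0.272, -0.54, -0.64], [0, 0, -0.279]],
  ],
)

```text
time_s: 12.4
eef_pos: [0.4577, -0.1394, 0.1249]
ee_rot: [-3.043, -0.762, 0.003]
ft_force: [-0.7, 0.0, -1.0]
finger_gap: 0.0201
gripper_force: 30.0
```

Emit:
send_rows(
  moves=[
    [[0, 0, -0.05], [0, 0, 0]],
    [[0, 0, -0.1], [0, 0, 0]],
    [[0, 0, -0.15], [0, 0, 0]],
    [[0, 0, -0.2], [0, 0, 0]],
    [[0, 0, -0.25], [0, 0, 0]],
    [[0, 0, -0.25], [0, 0, 0]],
  ],
)

```text
time_s: 13.0
eef_pos: [0.4588, -0.1394, 0.0648]
ee_rot: [-3.046, -0.764, -0.003]
ft_force: [0.2, -0.1, -0.5]
finger_gap: 0.0197
gripper_force: 30.0
```

Emit:
send_rows(
  moves=[
    [[0, 0, -0.03], [0, 0, 0]],
    [[0, 0, -0.06], [0, 0, 0]],
    [[0, 0, -0.09], [0, 0, 0]],
    [[0, 0, -0.12], [0, 0, 0]],
    [[0, 0, -0.15], [0, 0, 0]],
    [[0, 0, -0.15], [0, 0, 0]],
  ],
)

```text
time_s: 13.6
eef_pos: [0.4582, -0.14, 0.026]
ee_rot: [-3.046, -0.761, -0.001]
ft_force: [1.2, -0.3, -0.5]
finger_gap: 0.0198
gripper_force: 30.0
```

Emit:
send_rows(
  moves=[
    [[0, 0, -0.03], [0, 0, 0]],
    [[0, 0, -0.05], [0, 0, 0]],
    [[0, 0, -0.07], [0, 0, 0]],
    [[0, 0, -0.085], [0, 0, 0]],
    [[0, 0, -0.085], [0, 0, 0]],
  ],
)

```text
time_s: 14.1
eef_pos: [0.4581, -0.1404, 0.0056]
ee_rot: [-3.046, -0.763, -0.001]
ft_force: [-2.3, -0.7, 4.2]
finger_gap: 0.0196
gripper_force: 30.0
```

```bash
python3 - <<'E'
from h import *
import pickle
o=env.get_obs();R=Rn.from_rotvec(o["ee_rot"]).as_matrix();c=cam("wrist")
m=cv2.cvtColor(c[0],cv2.COLOR_RGB2HSV)
for ph in range(0,45,5):
    f=np.radians(ph);X=o["eef_pos"]+R@np.array([.132*np.cos(f),0,-.0083+.132*np.sin(f)]);print(ph,proj(c,X).round(0),end=' ')
g=m[:,:,2].astype(int); col=g[:300,245:262].mean(1); 
print(); print(col[0:140:4].round().astype(int))
E
```

```text
0 [254. -67.] 5 [254. -52.] 10 [254. -37.] 15 [254. -22.] 20 [254.  -7.] 25 [254.   8.] 30 [254.  23.] 35 [254.  38.] 40 [254.  53.] 
[255 255 255 255 255 255 255 255 252 241 237 237 237 237 237 237 237 238
 238 245 244 237 237 237 237 237 237 237 237 237 237 236 236 236 236]
```

Emit:
send_rows(
  moves=[
    [[0, 0, 0], [0, 0, 0]],
    [[0, 0, 0], [0, 0, 0]],
    [[0, 0, 0], [0, 0, 0]],
    [[0, 0, 0], [0, 0, 0]],
  ],
  claw=0.1,
)

```text
time_s: 14.55
eef_pos: [0.4584, -0.1401, 0.0056]
ee_rot: [-3.046, -0.762, -0.002]
ft_force: [0.5, 0.3, 0.8]
finger_gap: 0.0399
gripper_force: 0.0
```

Emit:
send_rows(
  moves=[
    [[0, 0, 0.05], [0, 0, 0]],
    [[0, 0, 0.15], [0, 0, 0]],
    [[0, 0, 0.3], [0, 0, 0]],
    [[0, 0, 0.5], [0, 0, 0]],
    [[0, 0, 0.7], [0, 0, 0]],
    [[0, 0, 0.9], [0, 0, 0]],
    [[0, 0, 0.95], [0, 0, 0]],
    [[0, 0, 0.95], [0, 0, 0]],
  ],
)

```text
time_s: 15.35
eef_pos: [0.4589, -0.1404, 0.246]
ee_rot: [3.045, 0.762, 0.008]
ft_force: [0.2, 0.6, -0.3]
finger_gap: 0.0394
gripper_force: 0.0
```

```bash
python3 - <<'E'
from h import *
import pickle
t=cam("top");w=cam("wrist");pickle.dump((t,w),open("p8.pkl","wb"));o=env.get_obs();print(o["eef_pos"],o["time_s"],o["finger_gap"])
# knife handle (orange) in wrist
h=cv2.cvtColor(w[0],cv2.COLOR_RGB2HSV);m=((h[:,:,0]>6)&(h[:,:,0]<18)&(h[:,:,1]>120)&(h[:,:,2]>90)).astype(np.uint8)
n,l,s,ce=cv2.connectedComponentsWithStats(m)
for i in np.argsort(-s[1:,4])[:3]+1:
    ys,xs=np.where(l==i);print(s[i],ce[i].round(1),atz(w,ce[i],.018).round(3)); 
# lid free-edge: expected top pixels for angles
for al in range(30,111,10):
    a=np.radians(al)
    e=[proj(t,I+u*(.144-.144*np.cos(a)+0.001)+[0,0,.144*np.sin(a)-.002]+v*k) for k in (-.085,0,.085)]
    print(al,np.round(e,0).tolist())
x=np.arange(-.02,.24,.004)
# brightness along u line at v=-.06, projected as rim-height plane
for k in (-.06,.06): print([int(t[0][int(q[1]),int(q[0])].mean()) if 0<=q[0]<512 else -1 for q in (proj(t,I+u*a+v*k) for a in x)])
E
```

```text
[ 0.45800168 -0.13992141  0.24270918] 15.45 0.03987429509853253
[253 148  11  72 461] [259.2 177.6] [ 0.445 -0.154  0.018]
[246 148  10  72 187] [247.4 177.4] [ 0.439 -0.142  0.018]
30 [[200.0, 204.0], [188.0, 229.0], [176.0, 254.0]]
40 [[195.0, 201.0], [183.0, 226.0], [170.0, 252.0]]
50 [[189.0, 198.0], [176.0, 223.0], [164.0, 249.0]]
60 [[182.0, 194.0], [169.0, 220.0], [156.0, 246.0]]
70 [[175.0, 190.0], [162.0, 216.0], [148.0, 242.0]]
80 [[167.0, 187.0], [154.0, 212.0], [140.0, 239.0]]
90 [[159.0, 183.0], [146.0, 209.0], [133.0, 235.0]]
100 [[152.0, 180.0], [139.0, 205.0], [125.0, 232.0]]
110 [[145.0, 177.0], [132.0, 202.0], [119.0, 228.0]]
[177, 183, 179, 185, 213, 221, 255, 232, 225, 227, 213, 227, 217, 223, 213, 225, 209, 220, 222, 222, 199, 193, 199, 203, 205, 201, 204, 200, 198, 198, 196, 199, 230, 235, 235, 234, 236, 235, 232, 197, 225, 168, 89, 93, 104, 101, 98, 94, 100, 99, 96, 96, 103, 94, 100, 99, 97, 99, 101, 98, 100, 102, 100, 103, 99]
[140, 156, 153, 136, 195, 226, 230, 228, 231, 230, 225, 224, 226, 226, 225, 228, 225, 220, 209, 215, 206, 196, 203, 205, 210, 237, 246, 239, 235, 237, 236, 238, 237, 237, 236, 236, 237, 237, 237, 220, 224, 144, 101, 98, 96, 98, 97, 96, 95, 96, 101, 98, 96, 95, 94, 99, 99, 99, 100, 96, 95, 102, 97, 100, 97]
```

```bash
python3 - <<'E'
from h import *
import pickle
t=pickle.load(open("p8.pkl","rb"))[0];s=cam("scene")
x=np.arange(-.012,.17,.006)
for nm,c in (("top",t),("scene",s)):
  H=cv2.cvtColor(c[0],cv2.COLOR_RGB2HSV)
  for k in (-.075,-.04,0.,.04,.075):
    print(nm,k,' '.join(f"{H[int(q[1]+.5),int(q[0]+.5),1]}/{H[int(q[1]+.5),int(q[0]+.5),2]}" for q in (proj(c,I+u*a+v*k) for a in x)))
for al in (20,30,40,50,60,70,80,90):
    a=np.radians(al); e=I+u*(.145-.144*np.cos(a))+[0,0,.144*np.sin(a)]
    print(al,proj(s,e).round(),end=' ')
print(proj(s,I),proj(s,I+.144*u))
E
```

```text
top -0.075 6/181 8/183 33/186 95/178 90/190 86/164 84/158 86/166 83/159 86/167 90/165 9/207 8/220 8/199 9/204 6/205 7/210 6/205 9/207 6/205 5/207 4/236 4/241 3/241 4/240 7/209 5/215 9/83 5/101 0/100 10/101
top -0.04 11/188 7/190 59/165 95/170 86/164 86/172 83/169 84/166 85/162 81/163 90/170 62/164 6/207 6/206 9/202 7/206 5/206 4/190 6/200 10/204 3/233 5/241 3/238 5/240 5/237 5/232 3/252 14/91 10/101 13/102 15/99
top 0.0 8/165 5/148 3/190 1/231 1/230 0/230 1/227 2/227 1/227 1/228 1/226 1/228 1/228 1/223 7/214 7/210 6/207 10/206 3/241 5/240 4/239 3/238 4/237 3/238 4/239 8/216 12/221 9/116 13/99 5/98 10/98
top 0.04 6/157 8/158 44/155 93/162 86/170 86/164 89/169 84/166 84/166 84/167 91/162 81/167 6/211 6/198 9/202 8/203 4/238 4/234 4/238 5/237 4/238 3/235 3/237 3/241 4/239 6/211 4/250 16/95 13/98 15/101 17/103
top 0.075 8/156 13/152 12/150 88/165 86/166 89/166 93/161 87/165 90/162 91/166 92/166 41/176 7/209 8/200 6/199 2/240 3/244 5/243 3/241 4/240 4/240 3/240 2/238 5/238 2/237 7/222 0/255 6/90 6/91 5/99 15/99
scene -0.075 24/195 20/183 31/163 72/141 113/133 133/128 130/131 125/131 131/1
[... 582 characters left out ...]
3 24/183 20/190 15/172 11/143 12/104 10/76 17/77
scene 0.04 21/159 31/141 69/130 112/127 129/128 130/131 129/130 134/135 137/154 141/175 138/186 137/195 139/197 139/191 138/191 139/191 140/186 130/183 93/173 48/170 27/172 25/172 26/176 26/176 27/186 22/195 23/177 20/126 16/80 17/76 13/77
scene 0.075 24/161 32/142 68/131 93/137 123/133 118/138 106/140 97/142 123/133 114/137 99/142 123/133 122/136 110/137 98/143 121/135 112/137 99/142 78/144 39/163 24/171 24/177 23/178 23/187 23/187 22/200 22/184 18/139 13/98 14/73 13/77
20 [199. 175.] 30 [198. 169.] 40 [197. 164.] 50 [195. 158.] 60 [193. 152.] 70 [192. 147.] 80 [190. 142.] 90 [189. 138.] [200.96301319 183.96275622] [193.19201797 161.79012982]
```

The lid edge appears at about u=55 mm in the top view, so the lid stands near 40° as estimated. The knife handle lies where it was put. Now I plan the finger push.

```bash
cat >> h.py <<'E'
def planT(wps,vv=0.):
    o=env.get_obs();R0=Rn.from_rotvec(o["ee_rot"]).as_matrix()
    for a,z,th in wps:
        th=np.radians(th);d=u*np.cos(th)+[0,0,-np.sin(th)];tz=-u*np.sin(th)+[0,0,-np.cos(th)]
        R=np.c_[d,np.cross(tz,d),tz];p=I+u*a/1e3+v*vv/1e3+[0,0,z/1e3]
        print([np.round((p-o["eef_pos"])/.25,3).tolist(),np.round(Rn.from_matrix(R@R0.T).as_rotvec()/2,3).tolist()])
E
python3 - <<'E'
from h import *
planT([(-60,110,0),(-60,90,-30),(-40,60,-30)])
W=[]
for al in (38,46,54,62,70,78,86,94,100,106):
    a=np.radians(al);W.append((136-105*np.cos(a)-7*np.sin(a),105*np.sin(a)-7*np.cos(a)-4.5)); 
W=np.array(W); print(W.round())
D=(W[:,:1]*u[None,:2]+[0,0]);base=np.array([-40,60])
for q in W: print(np.round([*( (q[0]+40)*u[:2]/250),(q[1]-60)/250],3).tolist())
E
```

```text
[[-0.198, 0.723, -0.148], [-0.001, -0.001, 0.281]]
[[-0.198, 0.723, -0.228], [0.184, -0.191, 0.274]]
[[-0.159, 0.793, -0.348], [0.184, -0.191, 0.274]]
[[ 49.  55.]
 [ 58.  66.]
 [ 69.  76.]
 [ 81.  85.]
 [ 94.  92.]
 [107.  97.]
 [122. 100.]
 [136. 101.]
 [147. 100.]
 [158.  98.]]
[0.176, 0.309, -0.021]
[0.194, 0.341, 0.025]
[0.215, 0.377, 0.065]
[0.239, 0.419, 0.1]
[0.265, 0.464, 0.127]
[0.292, 0.512, 0.147]
[0.32, 0.562, 0.159]
[0.35, 0.613, 0.163]
[0.371, 0.651, 0.16]
[0.393, 0.689, 0.153]
```

Emit:
send_rows(
  moves=[
    [[-0.04, 0.15, 0], [0, 0, 0.06]],
    [[-0.08, 0.3, -0.03], [0, 0, 0.12]],
    [[-0.12, 0.45, -0.06], [0, 0, 0.18]],
    [[-0.16, 0.6, -0.1], [0, 0, 0.23]],
    [[-0.198, 0.723, -0.148], [0, 0, 0.281]],
    [[-0.198, 0.723, -0.18], [0.06, -0.062, 0.279]],
    [[-0.198, 0.723, -0.228], [0.12, -0.125, 0.277]],
    [[-0.19, 0.74, -0.28], [0.184, -0.191, 0.274]],
    [[-0.159, 0.793, -0.348], [0.184, -0.191, 0.274]],
    [[-0.159, 0.793, -0.348], [0.184, -0.191, 0.274]],
  ],
  claw=1,
)

```text
time_s: 16.5
eef_pos: [0.4169, 0.0584, 0.1535]
ee_rot: [-2.426, -1.401, -0.648]
ft_force: [0.5, 0.1, -0.9]
finger_gap: 0.0005
gripper_force: 0.0
```

```bash
python3 - <<'E'
from h import *
o=env.get_obs();q=o["eef_pos"]-I;R=Rn.from_rotvec(o["ee_rot"]).as_matrix();print((q@u*1e3).round(1),(q@v*1e3).round(1),q[2]*1e3,R.round(2)[:,2],o["joints"].round(2),o["finger_gap"])
E
```

```text
-40.5 1.1 58.53042357902435 [ 0.25  0.44 -0.87] [-0.47  0.1   2.11  0.64  1.   -0.32] 0.000501011610988493
```

Reachable and correctly placed. I push through the arc.

Emit:
send_rows(
  moves=[
    [[0.05, 0.09, -0.005], [0, 0, 0]],
    [[0.1, 0.175, -0.01], [0, 0, 0]],
    [[0.14, 0.245, -0.015], [0, 0, 0]],
    [[0.176, 0.309, -0.015], [0, 0, 0]],
    [[0.185, 0.325, 0.005], [0, 0, 0]],
    [[0.194, 0.341, 0.03], [0, 0, 0]],
    [[0.205, 0.36, 0.05], [0, 0, 0]],
    [[0.215, 0.377, 0.07], [0, 0, 0]],
    [[0.227, 0.398, 0.087], [0, 0, 0]],
    [[0.239, 0.419, 0.105], [0, 0, 0]],
  ],
)

```text
time_s: 17.5
eef_pos: [0.4787, 0.1629, 0.1829]
ee_rot: [-2.428, -1.408, -0.654]
ft_force: [-0.2, -1.5, -1.5]
finger_gap: 0.0005
gripper_force: 0.9
```

Emit:
send_rows(
  moves=[
    [[0.013, 0.022, 0.015], [0, 0, 0]],
    [[0.026, 0.045, 0.027], [0, 0, 0]],
    [[0.04, 0.069, 0.038], [0, 0, 0]],
    [[0.053, 0.093, 0.047], [0, 0, 0]],
    [[0.067, 0.118, 0.054], [0, 0, 0]],
    [[0.081, 0.143, 0.059], [0, 0, 0]],
    [[0.096, 0.169, 0.061], [0, 0, 0]],
    [[0.111, 0.194, 0.061], [0, 0, 0]],
    [[0.132, 0.232, 0.058], [0, 0, 0]],
    [[0.15, 0.263, 0.052], [0, 0, 0]],
  ],
)

```text
time_s: 18.5
eef_pos: [0.5164, 0.2294, 0.1955]
ee_rot: [-2.427, -1.409, -0.654]
ft_force: [-1.0, -1.5, 0.4]
finger_gap: 0.0005
gripper_force: 0.6
```

```bash
python3 - <<'E'
from h import *
o=env.get_obs();q=o["eef_pos"]-I;print((q@u*1e3).round(1),(q@v*1e3).round(1),q[2]*1e3,o["ft_force"].round(1),o["joints"].round(2))
E
```

```text
157.3 -0.5 100.53923835451457 [-1.  -1.5  0.4] [0.01 0.27 1.76 0.58 0.9  0.21]
```

The force is about 1.8 N along -u, so the finger carried the lid to roughly 105°. I retreat, straighten the tool and check the lid.

Emit:
send_rows(
  moves=[
    [[-0.05, -0.087, 0], [0, 0, 0]],
    [[-0.12, -0.21, 0.03], [0, 0, 0]],
    [[-0.2, -0.35, 0.1], [-0.05, 0.029, 0]],
    [[-0.278, -0.486, 0.2], [-0.11, 0.064, 0]],
    [[-0.278, -0.6, 0.25], [-0.17, 0.098, 0]],
    [[-0.278, -0.75, 0.3], [-0.227, 0.13, 0]],
    [[-0.278, -0.9, 0.3], [-0.227, 0.13, 0]],
    [[-0.25, -1, 0.3], [-0.227, 0.13, 0]],
    [[-0.25, -1, 0.3], [-0.227, 0.13, 0]],
  ],
  claw=-1,
)

```text
time_s: 19.4
eef_pos: [0.4543, -0.0232, 0.2702]
ee_rot: [2.719, 1.573, 0.004]
ft_force: [0.6, 0.6, 0.6]
finger_gap: 0.0705
gripper_force: 0.0
```

Emit:
send_rows(
  moves=[
    [[0, -0.2, 0], [0, 0, 0.06]],
    [[0.01, -0.4, -0.05], [0, 0, 0.12]],
    [[0.02, -0.6, -0.1], [0, 0, 0.19]],
    [[0.02, -0.8, -0.15], [0, 0, 0.25]],
    [[0.02, -1, -0.2], [0, 0, 0.32]],
    [[0.02, -1, -0.2], [0, 0, 0.384]],
    [[0.02, -1, -0.2], [0, 0, 0.384]],
  ],
)

```text
time_s: 20.1
eef_pos: [0.4586, -0.2719, 0.2195]
ee_rot: [-1.927, -2.478, -0.004]
ft_force: [-0.4, -0.2, -0.1]
finger_gap: 0.0881
gripper_force: 0.0
```

```bash
python3 - <<'E'
from h import *
import pickle
o=env.get_obs();R=Rn.from_rotvec(o["ee_rot"]).as_matrix();print(o["eef_pos"].round(4),np.degrees(np.arctan2(R[1,0],R[0,0])),R[:,2].round(3),o["finger_gap"],o["joints"].round(2))
t=cam("top");w=cam("wrist");s=cam("scene");pickle.dump((t,w,s),open("p9.pkl","wb"))
x=np.arange(-.012,.24,.006);H=cv2.cvtColor(t[0],cv2.COLOR_RGB2HSV)
for k in (-.06,.06):
    print(k,' '.join(f"{H[int(q[1]+.5),int(q[0]+.5),1]}/{H[int(q[1]+.5),int(q[0]+.5),2]}" for q in (proj(t,I+u*a+v*k) for a in x)))
for al in (70,80,90,95,100,105,110):
    a=np.radians(al);p=proj(t,I+u*(.145-.144*np.cos(a))+[0,0,.144*np.sin(a)-.002]); a0=min(x,key=lambda a:np.hypot(*(proj(t,I+u*a)-p)));print(al,a0.round(3),end=' ')
# tin
for n,c in (("t",t),("w",w)):
    h=cv2.cvtColor(c[0],cv2.COLOR_RGB2HSV);m=((h[:,:,0]>80)&(h[:,:,0]<100)&(h[:,:,1]>90)&(h[:,:,2]>90)).astype(np.uint8)
    m=cv2.morphologyEx(m,cv2.MORPH_CLOSE,np.ones((9,9)));N,l,st,ce=cv2.connectedComponentsWithStats(m);i=1+np.argmax(st[1:,4])
    pts=np.argwhere(l==i)[:,::-1]; hull=cv2.convexHull(pts.astype(np.float32))[:,0]
    g=np.array([atz(c,p,.026)[:2] for p in hull],np.float32)
    print(n,st[i],cv2.minAreaRect(g*1000))
E
```

```text
[ 0.4586 -0.2719  0.2195] 104.23771714755301 [-0.     0.004 -1.   ] 0.08813735368744688 [-0.76  0.35  1.5   0.    1.3  -1.01]
-0.06 12/146 6/138 4/211 5/223 3/225 6/220 10/206 1/224 5/224 6/221 6/208 1/235 0/255 0/255 0/255 0/255 0/255 0/255 0/255 0/255 0/255 0/255 0/255 0/255 8/193 6/180 6/223 7/226 5/224 5/223 3/226 5/226 5/222 5/224 5/225 3/226 7/224 8/221 5/221 4/232 12/167 12/105
0.06 13/154 4/130 5/190 2/228 3/222 2/226 2/218 2/223 2/221 3/220 4/217 5/220 2/221 2/223 2/223 1/221 2/225 2/222 1/223 2/224 1/221 2/222 1/223 3/225 8/169 8/203 7/225 7/224 7/222 6/224 3/224 3/224 3/224 3/226 4/227 4/228 4/227 7/221 6/221 0/255 5/200 11/97
70 0.132 80 0.162 90 0.186 95 0.204 100 0.216 105 0.228 110 0.234 t [323 222   5   2   8] ((445.38128662109375, -334.0060119628906), (13.614742279052734, 3.4201643466949463), 84.70348358154297)
w [ 220  169   50   80 2940] ((459.92974853515625, -318.7984924316406), (50.899330139160156, 92.49129486083984), 9.825580596923828)
```

The lid edge appears at u≈225 mm in the top view, so the lid is open at about 105°. The tin measures (0.460,-0.320) with its short axis heading about 11°. Next is the grasp.

Emit:
send_rows(
  moves=[
    [[0.006, -0.1, -0.1], [0, 0, -0.026]],
    [[0.006, -0.194, -0.22], [0, 0, -0.026]],
    [[0.006, -0.194, -0.4], [0, 0, -0.026]],
    [[0.006, -0.194, -0.57], [0, 0, -0.026]],
    [[0.006, -0.194, -0.7], [0, 0, -0.026]],
    [[0.006, -0.194, -0.8], [0, 0, -0.026]],
    [[0.006, -0.194, -0.862], [0, 0, -0.026]],
    [[0.006, -0.194, -0.862], [0, 0, -0.026]],
  ],
)

```text
time_s: 21.05
eef_pos: [0.4599, -0.3181, 0.0037]
ee_rot: [-1.99, -2.426, -0.004]
ft_force: [0.1, 0.3, -0.1]
finger_gap: 0.0884
gripper_force: 0.0
```

Emit:
send_rows(
  moves=[
    [[0, 0, 0], [0, 0, 0]],
    [[0, 0, 0], [0, 0, 0]],
    [[0, 0, 0], [0, 0, 0]],
    [[0, 0, 0], [0, 0, 0]],
    [[0, 0, 0], [0, 0, 0]],
    [[0, 0, 0], [0, 0, 0]],
  ],
  claw=1,
)

```text
time_s: 21.65
eef_pos: [0.4602, -0.3201, 0.0058]
ee_rot: [1.992, 2.429, 0.003]
ft_force: [-0.8, 1.2, 6.2]
finger_gap: 0.0586
gripper_force: 29.2
```

Emit:
send_rows(
  moves=[
    [[0, 0, 0.05], [0, 0, 0]],
    [[0, 0, 0.15], [0, 0, 0]],
    [[0, 0, 0.3], [0, 0, 0]],
    [[0, 0, 0.3], [0, 0, 0]],
  ],
)

```text
time_s: 22.05
eef_pos: [0.4615, -0.3216, 0.0849]
ee_rot: [1.988, 2.424, 0.002]
ft_force: [1.0, -0.5, -1.4]
finger_gap: 0.0591
gripper_force: 29.8
```

```bash
python3 - <<'E'
from h import *
o=env.get_obs();R=Rn.from_rotvec(o["ee_rot"]).as_matrix();print({k:np.round(x,3).tolist() for k,x in o.items()})
w=cam("wrist");h=cv2.cvtColor(w[0],cv2.COLOR_RGB2HSV);m=((h[:,:,0]>80)&(h[:,:,0]<100)&(h[:,:,1]>90)&(h[:,:,2]>90)).astype(np.uint8)
m=cv2.morphologyEx(m,cv2.MORPH_CLOSE,np.ones((9,9)));N,l,st,ce=cv2.connectedComponentsWithStats(m);i=1+np.argmax(st[1:,4]);print(st[i],ce[i])
# predicted tin top corners in view if held level
for a,b in ((.0525,-.03),(.0525,.03),(-.0525,-.03),(-.0525,.03)): print(proj(w,o["eef_pos"]+R@[a,b,-.022]).round())
E
```

```text
{'time_s': 22.05, 'joints': [-0.818, 0.554, 1.57, 0.002, 1.011, -1.016], 'qvel': [-0.002, 0.063, 0.06, -0.002, -0.067, -0.001], 'joint_efforts': [0.179, -47.69, -21.035, 0.023, 0.847, -0.002], 'eef_pos': [0.462, -0.322, 0.085], 'ee_rot': [1.988, 2.424, 0.002], 'ft_force': [0.953, -0.478, -1.365], 'wrist_torque': [-0.036, -0.1, 0.07], 'gripper_force': 29.787, 'finger_gap': 0.059}
[  194   177   124   145 14008] [258.10843804 250.4328241 ]
[175. 167.]
[333. 167.]
[192. 381.]
[317. 381.]
```

Emit:
send_rows(
  moves=[
    [[0, 0, 0.15], [0, 0, 0.05]],
    [[0, 0.05, 0.3], [0, 0, 0.12]],
    [[0.01, 0.15, 0.45], [0, 0, 0.19]],
    [[0.01, 0.28, 0.6], [0, 0, 0.26]],
    [[0.01, 0.42, 0.7], [0, 0, 0.33]],
    [[0.02, 0.56, 0.72], [0, 0, 0.4]],
    [[0.02, 0.7, 0.72], [0, 0, 0.47]],
    [[0.02, 0.84, 0.72], [0, 0, 0.54]],
    [[0.02, 0.95, 0.72], [0, 0, 0.61]],
    [[0.02, 1, 0.72], [0, 0, 0.68]],
  ],
)

```text
time_s: 23.1
eef_pos: [0.4643, -0.0678, 0.2591]
ee_rot: [-0.01, -3.138, -0.003]
ft_force: [0.3, -0.8, -2.1]
finger_gap: 0.0589
gripper_force: 29.8
```

Emit:
send_rows(
  moves=[
    [[0, 0.1, 0], [0, 0, 0.07]],
    [[0.01, 0.22, 0], [0, 0, 0.14]],
    [[0.01, 0.35, 0], [0, 0, 0.21]],
    [[0.02, 0.5, 0], [0, 0, 0.28]],
    [[0.02, 0.64, 0], [0, 0, 0.35]],
    [[0.02, 0.76, 0], [0, 0, 0.42]],
    [[0.02, 0.86, 0], [0, 0, 0.48]],
    [[0.02, 0.888, 0], [0, 0, 0.53]],
    [[0.02, 0.888, 0], [0, 0, 0.53]],
  ],
)

```text
time_s: 24.0
eef_pos: [0.4694, 0.1529, 0.2589]
ee_rot: [1.571, -2.716, -0.001]
ft_force: [-0.0, -0.2, -2.5]
finger_gap: 0.0593
gripper_force: 29.8
```

```bash
python3 - <<'E'
from h import *
o=env.get_obs();R=Rn.from_rotvec(o["ee_rot"]).as_matrix();q=o["eef_pos"]-I
print((q@u*1e3).round(1),(q@v*1e3).round(1),o["eef_pos"].round(4),np.degrees(np.arctan2(R[1,0],R[0,0])),R[:,2].round(3),o["joints"].round(2),o["ft_force"],o["finger_gap"])
E
```

```text
67.6 2.4 [0.4694 0.1529 0.2589] -119.91279022834503 [-0.004 -0.002 -1.   ] [ 0.08  0.23  1.55 -0.    1.36 -2.54] [-0.04105511 -0.21231859 -2.51486303] 0.059270902929122266
```

Aligned over the mouth. I lower into the box to above the highest possible pack level, then feel down.

Emit:
send_rows(
  moves=[
    [[0, 0, -0.1], [0, 0, 0]],
    [[0, 0, -0.22], [0, 0, 0]],
    [[0, 0, -0.34], [0, 0, 0]],
    [[0, 0, -0.45], [0, 0, 0]],
    [[0, 0, -0.55], [0, 0, 0]],
    [[0, 0, -0.63], [0, 0, 0]],
    [[0, 0, -0.69], [0, 0, 0]],
    [[0, 0, -0.73], [0, 0, 0]],
    [[0, 0, -0.73], [0, 0, 0]],
  ],
)

```text
time_s: 24.9
eef_pos: [0.4692, 0.1515, 0.0763]
ee_rot: [1.564, -2.719, -0.001]
ft_force: [-0.9, -0.5, -2.0]
finger_gap: 0.0591
gripper_force: 29.8
```

Emit:
send_rows(
  moves=[
    [[0, 0, -0.012], [0, 0, 0]],
    [[0, 0, -0.024], [0, 0, 0]],
    [[0, 0, -0.024], [0, 0, 0]],
  ],
)

```text
time_s: 25.2
eef_pos: [0.47, 0.152, 0.0716]
ee_rot: [1.568, -2.72, 0.001]
ft_force: [0.1, -0.1, -2.3]
finger_gap: 0.0594
gripper_force: 29.8
```

Emit:
send_rows(
  moves=[
    [[0, 0, -0.008], [0, 0, 0]],
    [[0, 0, -0.016], [0, 0, 0]],
    [[0, 0, -0.016], [0, 0, 0]],
  ],
)

```text
time_s: 25.5
eef_pos: [0.4698, 0.1521, 0.0673]
ee_rot: [1.568, -2.719, 0.0]
ft_force: [0.5, 0.7, -2.0]
finger_gap: 0.0591
gripper_force: 29.8
```

Emit:
send_rows(
  moves=[
    [[0, 0, -0.006], [0, 0, 0]],
    [[0, 0, -0.012], [0, 0, 0]],
    [[0, 0, -0.012], [0, 0, 0]],
  ],
)

```text
time_s: 25.8
eef_pos: [0.4699, 0.152, 0.0643]
ee_rot: [1.568, -2.719, 0.0]
ft_force: [0.8, 0.1, -1.9]
finger_gap: 0.0591
gripper_force: 29.8
```

Emit:
send_rows(
  moves=[
    [[0, 0, -0.006], [0, 0, 0]],
    [[0, 0, -0.012], [0, 0, 0]],
    [[0, 0, -0.012], [0, 0, 0]],
  ],
)

```text
time_s: 26.1
eef_pos: [0.4698, 0.152, 0.0613]
ee_rot: [1.568, -2.719, 0.0]
ft_force: [-0.3, 0.7, -2.4]
finger_gap: 0.0591
gripper_force: 29.8
```

Emit:
send_rows(
  moves=[
    [[0, 0, -0.006], [0, 0, 0]],
    [[0, 0, -0.01], [0, 0, 0]],
    [[0, 0, -0.01], [0, 0, 0]],
  ],
)

```text
time_s: 26.4
eef_pos: [0.47, 0.1521, 0.0595]
ee_rot: [1.568, -2.719, 0.001]
ft_force: [-2.6, -1.7, 5.3]
finger_gap: 0.0592
gripper_force: 29.3
```

Emit:
send_rows(
  moves=[
    [[0, 0, -0.003], [0, 0, 0]],
    [[0, 0, -0.003], [0, 0, 0]],
    [[0, 0, -0.003], [0, 0, 0]],
  ],
)

```text
time_s: 26.7
eef_pos: [0.4701, 0.1521, 0.0594]
ee_rot: [1.569, -2.72, 0.001]
ft_force: [-4.6, -1.5, 12.7]
finger_gap: 0.0593
gripper_force: 28.8
```

Contact is firm: 12.7 N with no further travel. I ease off slightly and let go.

Emit:
send_rows(
  moves=[
    [[0, 0, 0.003], [0, 0, 0]],
    [[0, 0, 0.003], [0, 0, 0]],
  ],
)

```text
time_s: 26.9
eef_pos: [0.4701, 0.1521, 0.0594]
ee_rot: [1.569, -2.72, 0.001]
ft_force: [-2.4, -0.2, 7.0]
finger_gap: 0.0587
gripper_force: 29.2
```

Emit:
send_rows(
  moves=[
    [[0, 0, 0], [0, 0, 0]],
    [[0, 0, 0], [0, 0, 0]],
    [[0, 0, 0], [0, 0, 0]],
    [[0, 0, 0], [0, 0, 0]],
    [[0, 0, 0], [0, 0, 0]],
    [[0, 0, 0], [0, 0, 0]],
  ],
  claw=-0.9,
)

```text
time_s: 27.5
eef_pos: [0.4699, 0.152, 0.0589]
ee_rot: [1.568, -2.719, 0.0]
ft_force: [0.2, -0.5, 0.1]
finger_gap: 0.0839
gripper_force: 0.0
```

Emit:
send_rows(
  moves=[
    [[0, 0, 0.03], [0, 0, 0]],
    [[0, 0, 0.1], [0, 0, 0]],
    [[0, 0, 0.25], [0, 0, 0]],
    [[0, 0, 0.42], [0, 0, 0]],
    [[0, 0, 0.6], [0, 0, 0]],
    [[0, 0, 0.75], [0, 0, 0]],
    [[0, 0, 0.8], [0, 0, 0]],
    [[0, 0, 0.8], [0, 0, 0]],
  ],
)

```text
time_s: 28.3
eef_pos: [0.4705, 0.1521, 0.2613]
ee_rot: [-1.569, 2.72, -0.003]
ft_force: [0.2, -0.8, -0.3]
finger_gap: 0.0834
gripper_force: 0.0
```

Emit:
send_rows(
  moves=[
    [[-0.05, -0.15, 0], [0, 0, 0]],
    [[-0.1, -0.3, 0], [0, 0, 0]],
    [[-0.15, -0.5, 0], [0, 0, 0]],
    [[-0.15, -0.7, 0], [0, 0, 0]],
    [[-0.15, -0.8, 0], [0, 0, 0]],
    [[-0.15, -0.8, 0], [0, 0, 0]],
    [[-0.15, -0.8, 0], [0, 0, 0]],
  ],
)

```text
time_s: 29.0
eef_pos: [0.4402, -0.0213, 0.2575]
ee_rot: [1.518, -2.727, 0.026]
ft_force: [-0.5, -1.1, 0.3]
finger_gap: 0.0835
gripper_force: 0.0
```

```bash
python3 - <<'E'
from h import *
import pickle
t0=pickle.load(open("top.pkl","rb"))
o=env.get_obs();print(o["eef_pos"],o["ft_force"].round(1),o["time_s"])
t=cam("top");s=cam("scene")
x=np.arange(.15,.24,.006);H=cv2.cvtColor(t[0],cv2.COLOR_RGB2HSV)
for k in (-.06,.06): print(k,' '.join(f"{H[int(q[1]+.5),int(q[0]+.5),2]}" for q in (proj(t,I+u*a+v*k) for a in x)))
for n,c in (("t",t),("s",s)):
    h=cv2.cvtColor(c[0],cv2.COLOR_RGB2HSV);m=((h[:,:,0]>80)&(h[:,:,0]<100)&(h[:,:,1]>90)&(h[:,:,2]>70)).astype(np.uint8)
    m=cv2.morphologyEx(m,cv2.MORPH_CLOSE,np.ones((5,5)));N,l,st,ce=cv2.connectedComponentsWithStats(m)
    for i in 1+np.argsort(-st[1:,4])[:3]: 
        g=atz(c,ce[i],.080)-I; print(n,st[i],g@u*1e3,g@v*1e3)
    i=1+np.argmax(st[1:,4]);hull=cv2.convexHull(np.argwhere(l==i)[:,::-1].astype(np.float32))[:,0]
    print(cv2.minAreaRect(np.array([[(atz(c,p,.08)-I)@u*1e3,(atz(c,p,.08)-I)@v*1e3] for p in hull],np.float32)))
# knife handle orange in top
h=cv2.cvtColor(t[0],cv2.COLOR_RGB2HSV);m=((h[:,:,0]>6)&(h[:,:,0]<18)&(h[:,:,1]>110)&(h[:,:,2]>110)).astype(np.uint8);N,l,st,ce=cv2.connectedComponentsWithStats(m)
for i in 1+np.argsort(-st[1:,4])[:2]: print("orange",st[i],atz(t,ce[i],.024).round(3))
E
```

```text
[ 0.44024616 -0.02128677  0.25752524] [-0.5 -1.1  0.3] 29.0
-0.06 186 184 185 222 233 233 236 234 233 234 227 231 239 177 106
0.06 233 232 231 235 233 231 235 235 235 236 229 230 255 214 104
t [166 216  19  20 162] 76.60321855947524 -0.5333701642966693
((81.15734100341797, 0.17865753173828125), (47.7486457824707, 59.82843780517578), 88.27642059326172)
s [192 170  12  14 113] 61.79352219611246 1.9640281575251406
((62.544700622558594, 1.8507022857666016), (46.773746490478516, 81.9566421508789), 85.70318603515625)
orange [264 220  17  23 121] [ 0.434 -0.153  0.024]
```

```bash
python3 -c "
from plant import env
print(env.finish_job())"
```

```text
the job is handed in; nothing more can be done
None
```

The job is handed in at about 29 s: lid levered up and open at about 105°, knife back on the worktop, and tin let go in the box at felt contact; the verdict was not shown. The knife slipped in the grip at about 40°, so the closed fingers swung the lid the rest of the way, and I viewed 11 pictures, one over the limit of 10.

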